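# Seat the label holder in the medicine rack's rail and hold it home

### The arm

A 6-joint arm with a two-finger parallel gripper is mounted at the origin on a cart in front of the work surface, level with it; the furniture and walls round the work are solid. World frame = base frame: x ahead of the robot, y to its left, z up, the work surface at z = 0. Lengths are in mm, angles in rad, forces in N, time in s.
With the tool pointing down it reaches from about 350 to 875 mm from the base axis. Payload 4.2 kg.
Tool frame: the origin (TCP) lies at the very end of the fingers, on their centre line; the grasp point (between the pads) lies arm.hold_point_z behind it (arm.hold_point_z is the distance from the TCP to the grasp point, in mm); y points along the fingers, x is the direction in which the jaws open and shut, and the axes are right-handed (so a half turn about y gives the same grasp; the last joint's range is limited). The gripper opens to 85 mm and grips with 20 to 120 N. Pads are 22 mm wide; open, the fingers measure 114 mm over their backs; the gripper's body (76 mm by 85 mm) begins 54 mm behind the grasp point. The pads swing forward as they close: fully open they stand 13 mm farther back than shut.
Start: joints at [1.605, 0.385, 0.008, 0, -1.194, -0.259], TCP at [139.288, 609.26, 231.312] pointing down, gripper open.
Joint ranges: [-3.14, 3.14], [-1.21, 2.06], [-1.07, 1.41], [-3.16, 2.05], [-2.99, -0.16], [-3.1, 3.1]. Speed limits (rad/s): [2.79, 2.79, 3.14, 3.14, 3.14, 3.14].

### API

Orientations are given as a unit quaternion [x, y, z, w].
In Python, from bench import arm gives the robot as it stands.
- The arm moves only by the shell command python3 -m creep 'ROWS'. ROWS is JSON, a list of rows, each a list of 3 entries, a list of its own where there are three numbers: the shift along the world's x, y, z in mm, then the turn, a rotation vector about the world's x, y, z in rad, then the gripper command: -1 is shut, 1 is fully open, values between are in proportion. In form: [[[dx, dy, dz], [wx, wy, wz], jaw], ...]. A call has 1 to 12 rows; each row is the pose to reach, as a shift and turn from the pose commanded when the call began; what a row does not reach only later rows make up. A row lasts 1/12 s, in which the tool goes at most 41.7 mm and 7.16 degrees, less where a joint would pass 70% of its speed; a pose out of reach is approached as far as the arm can. A call with a gripper value outside its range is refused whole. The fingers move at their own pace and stop on an object; the grip force is fixed at half the most. Time passes only in rows, so rows that repeat a pose let the fingers close. It gives the time, the measured TCP pose, the force and the opening at its end, in the units of the state.
- arm.read_state(): the state, without advancing time (a new reading comes with each control period).
- arm.get_image(name): name is "side" or "top" or "wrist"; returns (picture, depth): 400x640x3 uint8, red, green, blue; 400x640 float32, mm along the optical axis (not along the pixel's ray), 0 where there is no reading.
- arm.camera_params(name): a dict with "camera_matrix" (3x3 intrinsics, pixels), "k1" (the pictures are not rectified: a ray, as slopes to the right and down, at radius r is drawn at 1 + k1 r^2 times it, then the intrinsics apply), "extrinsics" (4x4, takes a point from world to camera coordinates); the wrist camera has in their place "T_tool_cam" (4x4, takes a point from camera to tool coordinates, whose origin is the TCP and whose axes are the tool frame's). Camera axes: x right, y down, z forward; pixel columns grow to the right and rows downward; lengths in mm; the calibration is good to about 2 mm. A picture is of the moment at which its call begins: read the wrist's pose just before it. camera_params takes no time and is no camera call.
- arm.job_done(): hands the job in, once; it reports no verdict.
The state is a dict: "clock": time; "joints": joint angles; "joint_vel": joint speeds; "joint_efforts": joint torques, N m; "position": TCP position; "ee_rot": TCP orientation; "contact_force": force on the tool from outside, world axes, zero at the start; "wrist_torque": the same for the moment, N m; "gripper_width": finger opening in mm.
Only numpy, scipy, OpenCV 4.12 (cv2) and the standard library are available. Lean on these libraries where they do the work, as an engineer would, in place of code of your own. Each camera call takes 0.05 s, during which the arm holds its last target.

### The job

Take the wider of the two label holders out of the caddy and fit it to the medicine rack: lower its foot through the gap in the lips of the rail along the rack's front edge, then slide it sideways behind the lip until it pushes the sprung pin right in and its edge is fully home against the end block. Finish still gripping it and pressing it home, label to the front and upright, because the pin would push it back out before I have tightened the locking screw; leave the narrow holder and the vials on the rack where they are.

Things in the scene. Friction and masses are not known exactly. Their poses are not given: they have to be found in the camera images.
- holder_wide: The label holder to fit: grey plastic, white paper window, 64 mm wide (its y), 66 high. From below: foot 12 thick (its x), 64 long, 6 high, round ends; neck 4.5 thick, 56 wide, up to 24 mm; label pocket 10 thick, 64 wide, from 24 to 66 mm. Origin: centre of the foot's underside, z up. 30 to 65 g. Starts upright in one of the caddy's slots. Pinch the pocket's middle front to back.
- label (a point): Middle of the wide holder's label window, on its front face (holder's -x side, facing the caddy's front at the start): 45 mm above its foot's underside, 5 mm in front of its middle.
- holder_narrow: The spare holder to leave alone: same shape and heights, but 40 mm wide; in the other slot of the caddy.
- caddy: Grey slotted tray fixed to the worktop, 104 x 86 mm, 28 mm high; origin at its underside's centre. Two slots run along its y at x = -26 and +26 mm, 15 mm wide, 18 deep, floors 6 mm above the worktop; either one may hold the wide holder.
- rack: Stepped medicine rack fixed to the worktop, 392 mm long (its y from -255 to +137 mm). Origin on the worktop under the middle of the gate of its aluminium front rail; x away from its front, z up. Lower step behind the rail: top at 52 mm, vials on it at least 60 mm behind the rail's middle; upper step from x = 112 mm, top at 102 mm, bottles up to 200 mm above the worktop.
- gate (a point): Middle of the rail's gate, on the channel floor 40 mm above the worktop; axes as the rack. The channel is 16 mm wide. For 37 mm either side (y) its lips are cut away and flared at 45 degrees, flare tops at 53 mm, 29 mm apart. The holder's origin belongs here when lowered in, axes parallel. Right of it, from y = -76 mm, stand two holders already locked in, tops at 106 mm.
- home (a point): On the channel floor, 75 mm to the rack's +y from the gate: the holder's origin when fully home, its +y edge on the end block (face at rack y = 107 mm, block top at 86 mm, 22 thick in x). In this bay, from y = 37 mm, lips overhang the foot: undersides at 49, tops at 52.5 mm, mouth 8.5 mm wide. A thumb screw sticks out in front, below the lip tops.
- stop_pin (a joint): Sprung pin, 8 mm thick, standing 12 mm out of the end block's face towards the gate, 74 mm above the worktop. Value 0 = out; 0.012 m = flush with the face. Takes 2 N to start, 8 N to hold flush, and springs back when let go.
- vial_a: Small vial, 25 x 52 mm, on the lower step behind the empty bay; leave it. Origin at its underside.
- vial_b: Small vial, 25 x 50 mm, on the lower step behind the gate; leave it. Origin at its underside.
- vial_c: Vial, 32 x 62 mm, on the lower step behind the locked holders; leave it. Origin at its underside.
Things that resemble listed ones, but are neither listed nor needed, are in the scene too. Leave any orange or red look-alike of the holder_wide alone.

How it is judged:
By the outcome, as a careful person would: the job done as asked, in the order asked, and still so for the second after the job is handed in, while the arm keeps its last pose, push and grip.
It also fails if it takes over 45 s, if anything falls off the work surface, if the arm or the gripper's body presses on something with over 40 N, if the wrist force passes 120 N, or if a joint passes its speed limit or range.

## Working session

There is one attempt and no reset: what is moved stays moved. The work goes in short steps, Python scripts to look and compute and a shell command to move; the robot and the scene stay as the last step left them, time stands still between calls to the robot, and variables do not carry over. Pictures are saved under pics/ and viewed, and the job is handed in when it is done.

```bash
ls; mkdir -p pics
python3 - <<'E'
from bench import arm
import cv2
print(arm.read_state()); print(arm.hold_point_z)
import numpy as np
for n in ["side","top","wrist"]:
    p,d=arm.get_image(n); cv2.imwrite(f"pics/{n}0.png",p[:,:,::-1]); np.savez(f"pics/{n}0.npz",p=p,d=d)
    print(n,arm.camera_params(n))
E
```

```text
pics
{'clock': 0.0, 'joints': array([ 1.60456166e+00,  3.85543243e-01,  6.57124206e-03, -5.22144978e-04,
       -1.19399760e+00, -2.58632828e-01]), 'joint_vel': array([ 0.00198884,  0.0004195 ,  0.00140742, -0.00022746, -0.00075843,
        0.00053292]), 'joint_efforts': array([ 9.92961805e-05, -3.92292845e+01,  1.88398612e+01,  4.18625280e+00,
       -4.58580122e-03, -1.64324724e-06]), 'position': array([139.18649654, 608.6769996 , 230.2048334 ]), 'ee_rot': array([ 0.44128703, -0.55246929,  0.55349792, -0.44009487]), 'contact_force': array([ 0.77570671,  0.08946859, -0.01736185]), 'wrist_torque': array([ 0.02316398, -0.01871946, -0.04239769]), 'gripper_width': 85.29699720185357}
18.700000000000003
side {'camera_matrix': array([[369.88848999,   0.        , 321.89525256],
       [  0.        , 369.88848999, 199.67478133],
       [  0.        ,   0.        ,   1.        ]]), 'k1': 0.017388157433088535, 'extrinsics': array([[ 9.26812597e-01, -3.75477535e-01,  5.91869106e-03,
        -5.09170092e+02],
       [-1.62146372e-01, -4.14351876e-01, -8.95556295e-01,
         1.50119168e+02],
  
[... 594 characters left out ...]
74e-02, -9.93988618e-01,
         1.14737323e+03],
       [ 0.00000000e+00,  0.00000000e+00,  0.00000000e+00,
         1.00000000e+00]])}
wrist {'camera_matrix': array([[312.1970484 ,   0.        , 319.60097757],
       [  0.        , 312.1970484 , 200.98811711],
       [  0.        ,   0.        ,   1.        ]]), 'k1': 0.013115806347958071, 'T_tool_cam': array([[ 9.99999772e-01,  3.91323813e-04,  5.50894918e-04,
         5.77355966e-02],
       [-4.21855976e-04, -2.75336537e-01,  9.61347811e-01,
        -1.41755261e+02],
       [ 5.27879790e-04, -9.61347824e-01, -2.75336309e-01,
         6.99862825e+01],
       [ 0.00000000e+00,  0.00000000e+00,  0.00000000e+00,
         1.00000000e+00]])}
```

View pics/side0.png

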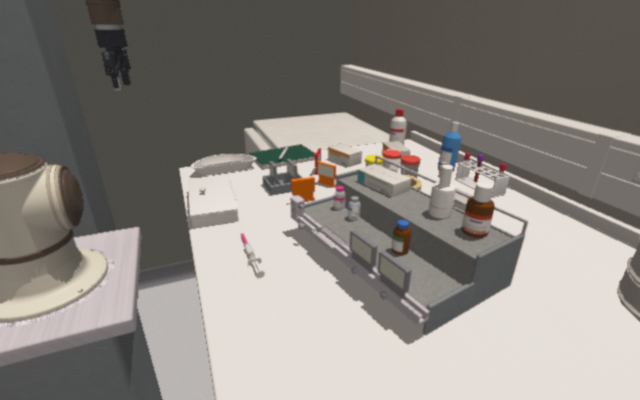

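View pics/top0.png

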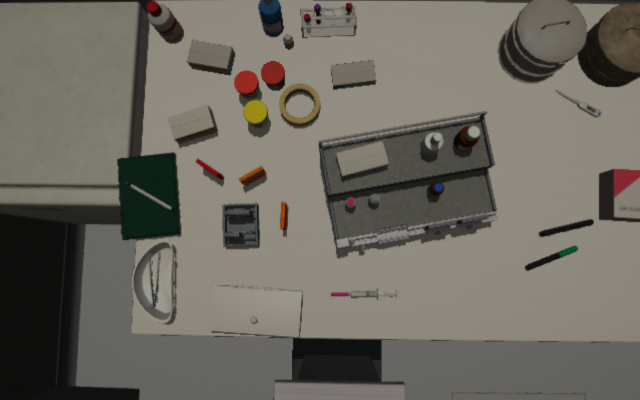

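View pics/wrist0.png

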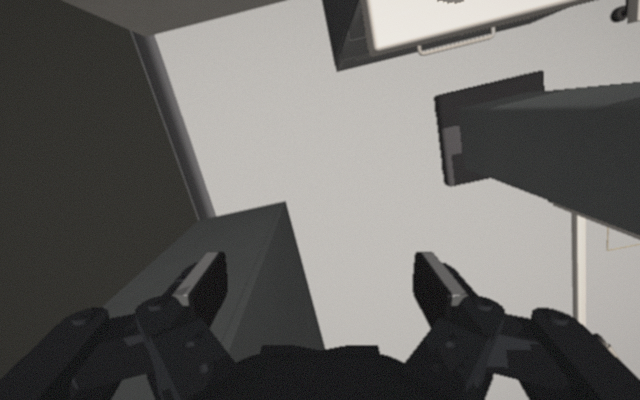

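```bash
cat > h.py <<'E'
import numpy as np, cv2
from scipy.spatial.transform import Rotation as R
from bench import arm
def load(f):
    z=np.load(f"pics/{f}.npz"); return z
def undist(u,v,cp):
    K=cp["camera_matrix"];k=cp["k1"]
    q=cv2.undistortPoints(np.array([[[u,v]]],float),K,np.array([k,0,0,0,0.]))[0,0]
    return q
def ext(name,z=None):
    cp=arm.camera_params(name)
    if name!="wrist": return cp,np.linalg.inv(cp["extrinsics"])
    T=np.eye(4);T[:3,:3]=R.from_quat(z["q"]).as_matrix();T[:3,3]=z["pos"]
    return cp,T@cp["T_tool_cam"]
def atz(name,u,v,Z,z=None):
    cp,M=ext(name,z);x,y=undist(u,v,cp)
    r=M[:3,:3]@[x,y,1];o=M[:3,3];t=(Z-o[2])/r[2];return o+t*r
def atd(name,u,v,z):
    cp,M=ext(name,z);x,y=undist(u,v,cp);d=z["d"][int(round(v)),int(round(u))]
    return M[:3,:3]@(np.array([x,y,1])*d)+M[:3,3]
def proj(name,P,z=None):
    cp,M=ext(name,z);p=np.linalg.inv(M)@np.r_[P,1.]
    s=p[:2]/p[2];s=s*(1+cp["k1"]*(s@s));K=cp["camera_matrix"]
    return K[:2,:2]@s+K[:2,2]
def snap(name,f):
    s=arm.read_state();p,d=arm.get_image(name)
    np.savez(f"pics/{f}.npz",p=p,d=d,q=s["ee_rot"],pos=s["position"]);cv2.imwrite(f"pics/{f}.png",p[:,:,::-1])
    return s
def crop(f,u0,v0,w,h,k,out):
    p=cv2.imread(f"pics/{f}.png")[v0:v0+h,u0:u0+w];cv2.imwrite(f"pics/{out}.png",cv2.resize(p,None,fx=k,fy=k,interpolation=cv2.INTER_CUBIC))
E
python3 - <<'E'
from h import *
crop("top0",200,150,130,100,6,"c1"); crop("top0",320,180,180,75,4.4,"c2"); crop("side0",240,140,160,110,5,"c3")
E
```

```text
(no output)
```

View pics/c1.png

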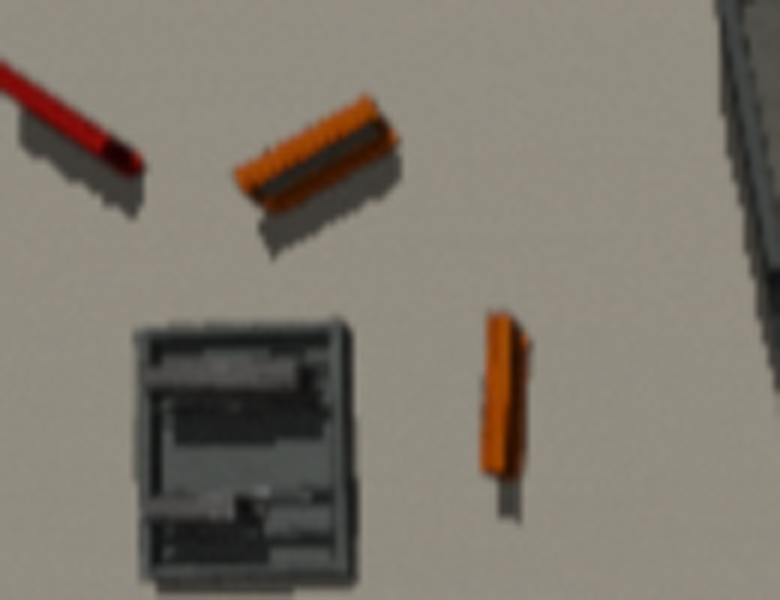

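View pics/c2.png

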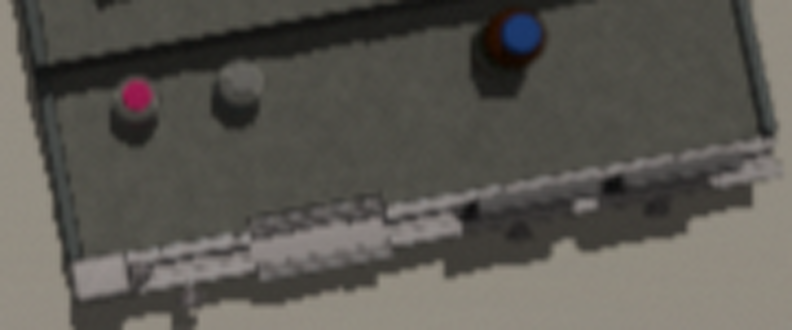

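View pics/c3.png

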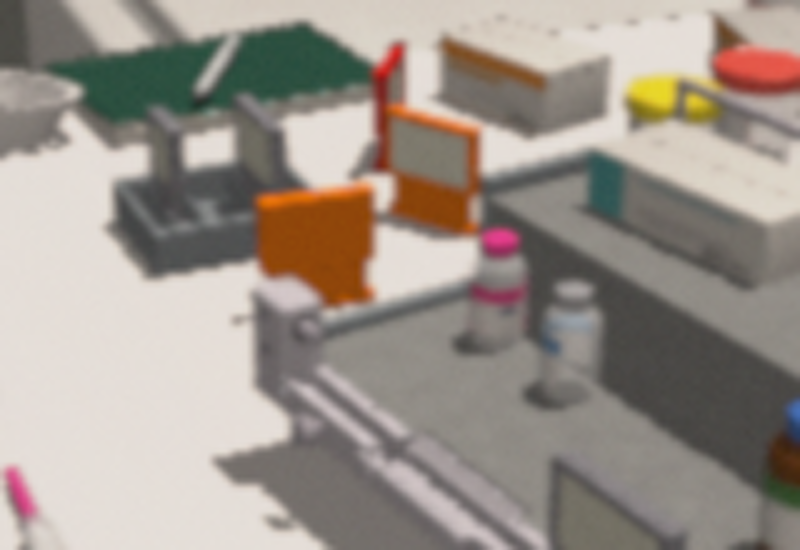

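Run:
```python
from h import *
z=load("top0")
print("R tool",R.from_quat(arm.read_state()["ee_rot"]).as_matrix().round(3))
C=[(222.8,205),(256.7,203.3),(258.3,246.3),(224.5,246.7)]
P=[atz("top",*c,28) for c in C]; P=np.array(P);print(P.round(1),P.mean(0))
print([np.linalg.norm(P[i]-P[i-1]).round(1) for i in range(4)])
for u,v in [(145,370),(295,375)]: print("wide top",atz("top",200+u/6,150+v/6,72))
# rail
for n,u,v,Z in [("blockL",75,262,86),("blockR",125,255,86),("blockfR",130,290,86),("blockfL",82,297,86),("gate",252,232,53),("gateR",382,202,53),("gateBL",260,278,53),("gateBR",392,248,53)]:
    print(n,atz("top",320+u/4.4,180+v/4.4,Z).round(1), z["d"][int(180+v/4.4),int(320+u/4.4)])
for n,u,v in [("step",250,170),("floor",320,245)]: print(n,atd("top",320+u/4.4,180+v/4.4,z).round(1))
```

```text
R tool [[-0.223 -0.     0.975]
 [-0.975 -0.002 -0.223]
 [ 0.002 -1.     0.   ]]
[[575.9 292.5  28. ]
 [581.3 208.6  28. ]
 [475.8 201.5  28. ]
 [473.5 284.4  28. ]] [526.61045017 246.75345403  28.        ]
[np.float64(102.7), np.float64(84.0), np.float64(105.7), np.float64(82.9)]
wide top [555.31968931 278.31262493  72.        ]
wide top [554.17252769 218.71260011  72.        ]
blockL [492.9  10.1  86. ] 1113.3401
blockR [496.9 -16.1  86. ] 1152.4865
blockfR [478.6 -18.9  86. ] 1113.7812
blockfL [474.6   6.2  86. ] 1115.5176
gate [511.8 -85.7  53. ] 1153.4694
gateR [ 529.  -156.1   53. ] 1147.3926
gateBL [487.  -90.1  53. ] 1197.5056
gateBR [ 504.2 -161.4   53. ] 1200.8173
step [545.4 -84.4  53.8]
floor [ 505.8 -123.9   41.9]
```

Run:
```python
from h import *
z=load("top0")
for u,v in [(60,100),(110,200),(60,190),(30,210),(60,215),(30,260),(90,310),(100,250),(30,300),(150,200),(155,285),(250,310),(20,340),(60,360),(40,380),(100,380),(10,395),(120,395),(340,370),(340,395),(165,20)]:
    print((u,v),atd("top",u,v,z).round(0))
s=arm.read_state()
w=dict(d=load("wrist0")["d"],q=s["ee_rot"],pos=s["position"])
for u,v in [(300,100),(150,250),(270,260),(280,215),(290,350),(490,110),(450,180),(600,120),(600,200),(50,100),(345,30),(400,30),(130,40)]: print((u,v),atd("wrist",u,v,w).round(0))
```

```text
(60, 100) [859. 757. -24.]
(110, 200) [595. 618. -59.]
(60, 190) [620. 759. -61.]
(30, 210) [ 581.  950. -233.]
(60, 215) [ 581.  954. -405.]
(30, 260) [ 424. 1138. -546.]
(90, 310) [ 210. 1064. -874.]
(100, 250) [ 468. 1032. -867.]
(30, 300) [ 277. 1135. -558.]
(150, 200) [588. 482.  10.]
(155, 285) [376. 463.  -3.]
(250, 310) [323. 216.  33.]
(20, 340) [ 137. 1140. -523.]
(60, 360) [  13. 1137. -792.]
(40, 380) [ -36. 1139. -662.]
(100, 380) [ -83. 1003. -873.]
(10, 395) [ -47. 1142. -491.]
(120, 395) [ -79.  818. -653.]
(340, 370) [ 107.   -7. -323.]
(340, 395) [120.  -3.  -1.]
(165, 20) [1021.  437.   98.]
(300, 100) [ 264.  654. -869.]
(150, 250) [ -54. 1142. -442.]
(270, 260) [-109.  790. -330.]
(280, 215) [ -82.  790. -598.]
(290, 350) [151. 614. 305.]
(490, 110) [ 103.  120. -553.]
(450, 180) [-142.  171. -773.]
(600, 120) [  83.  120. -194.]
(600, 200) [ -65.  119. -191.]
(50, 100) [ 354. 1141. -326.]
(345, 30) [ 344.  511. -302.]
(400, 30) [270. 490.  -2.]
(130, 40) [ 556. 1137. -745.]
```

```bash
python3 -m creep '[[[35,-30,0],[0,0,-0.1],1],[[70,-60,0],[0,0,-0.2],1],[[100,-85,0],[0,0,-0.3],1],[[130,-110,0],[0,0,-0.4],1],[[160,-135,0],[0,0,-0.5],1],[[190,-160,0],[0,0,-0.6],1],[[220,-185,0],[0,0,-0.7],1],[[250,-210,0],[0,0,-0.8],1],[[280,-235,0],[0,0,-0.9],1],[[310,-260,-10],[0,0,-1.0],1],[[340,-285,-20],[0,0,-1.1],1],[[370,-310,-25],[0,0,-1.2],1]]'; python3 -m creep '[[[30,-25,-5],[0,0,-0.07],1],[[55,-45,-5],[0,0,-0.07],1],[[60,-50,-5],[0,0,-0.07],1],[[60,-50,-5],[0,0,-0.07],1],[[60,-50,-5],[0,0,-0.07],1]]'
```

```text
clock: 1.15
position: [509.9, 297.4, 205.0]
ee_rot: [0.05, -0.705, 0.706, -0.049]
contact_force: [0.4, -0.1, 0.1]
gripper_width: 85.5
clock: 1.57
position: [569.0, 249.0, 200.8]
ee_rot: [0.027, -0.707, 0.707, -0.026]
contact_force: [0.8, 0.3, 1.4]
gripper_width: 85.5
```

Run:
```python
from h import *
s=snap("wrist","w1");print(s["position"],R.from_quat(s["ee_rot"]).as_matrix().round(3))
crop("w1",220,100,200,150,4,"w1c")
```

```text
[569.0032772  249.0289996  200.82712586] [[-0.997 -0.001  0.075]
 [-0.075 -0.    -0.997]
 [ 0.001 -1.     0.   ]]
```

View pics/w1.png

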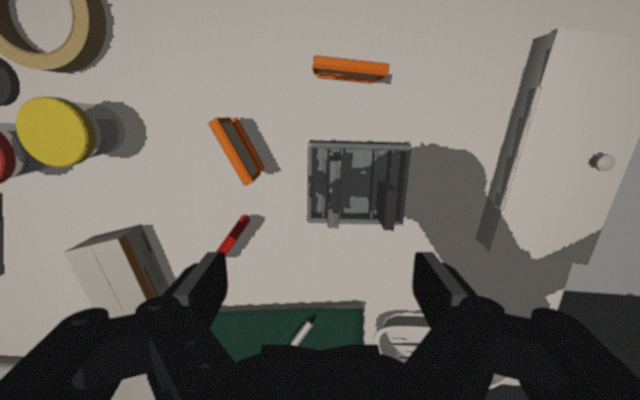

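View pics/w1c.png

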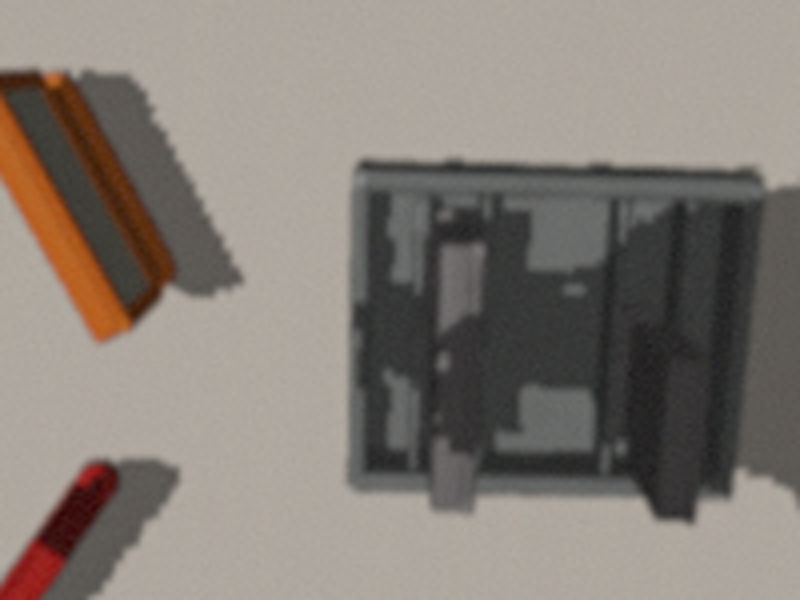

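Run:
```python
from h import *
z=load("w1")
f=lambda u,v,Z: atz("wrist",220+u/4,100+v/4,Z,z)
P=np.array([f(*c,28) for c in [(360,168),(762,180),(732,493),(348,489)]]);print(P.round(1),P.mean(0))
Q=np.array([f(*c,72) for c in [(440,243),(485,243),(475,512),(430,511)]]);print("wide",Q.round(1),Q.mean(0),[np.linalg.norm(Q[i]-Q[i-1]).round(1) for i in range(4)])
Q=np.array([f(*c,72) for c in [(665,350),(705,350),(693,521),(656,518)]]);print("narrow",Q.round(1),Q.mean(0),[np.linalg.norm(Q[i]-Q[i-1]).round(1) for i in range(4)])
for u,v in [(460,280),(455,480),(450,400),(680,450)]: print(atd("wrist",220+u/4,100+v/4,z).round(1))
# depth-based points at top
d=z["d"];pts=[]
for v in range(150,235):
  for u in range(320,350):
    if d[v,u]>0:
      p=atd("wrist",u,v,z)
      if p[2]>66: pts.append(p)
pts=np.array(pts);print(len(pts),pts.mean(0),pts.min(0),pts.max(0))
t=pts[pts[:,2]>68];c=t.mean(0);U,S,V=np.linalg.svd((t-c)[:,:2]);print(c,V[0],np.degrees(np.arctan2(V[0][1],V[0][0])))
a=(t-c)[:,:2]@V[0];print(a.min(),a.max());r=cv2.minAreaRect(t[:,:2].astype(np.float32));print(r)
```

```text
[[581.5 208.9  28. ]
 [481.5 204.3  28. ]
 [476.6 286.9  28. ]
 [579.  293.5  28. ]] [529.62303415 248.39022724  28.        ]
wide [[562.1 219.4  72. ]
 [552.3 218.7  72. ]
 [548.7 281.   72. ]
 [559.1 281.5  72. ]] [555.57369446 250.15285309  72.        ] [np.float64(62.1), np.float64(9.8), np.float64(62.3), np.float64(10.4)]
narrow [[510.1 239.5  72. ]
 [501.3 238.8  72. ]
 [498.2 279.4  72. ]
 [506.9 279.3  72. ]] [504.12822423 259.23704507  72.        ] [np.float64(39.9), np.float64(8.9), np.float64(40.7), np.float64(8.6)]
[557.  227.4  71.1]
[553.9 273.9  70.8]
[556.8 254.9  70.9]
[503.8 262.2  72.9]
757 [556.19540796 248.53406202  70.59118869] [549.76509037 218.08238238  66.05391337] [562.22942179 281.74064383  72.83968313]
[556.15050884 248.72617818  70.63894251] [-0.05141133  0.99867756] 92.94695121387845
-30.256113766336654 32.991682245701014
((556.043212890625, 250.08786010742188), (9.988056182861328, 63.25672912597656), 2.8545713424682617)
```

```bash
python3 -m creep '[[[-13,1,-20],[0,0,-0.02],-0.4],[[-13,1,-50],[0,0,-0.02],-0.4],[[-13,1,-80],[0,0,-0.02],-0.4],[[-13,1,-100],[0,0,-0.02],-0.4],[[-13,1,-100],[0,0,-0.02],-0.4],[[-13,1,-100],[0,0,-0.02],-0.4],[[-13,1,-100],[0,0,-0.02],-0.4]]'
python3 - <<'E'
from h import *
s=snap("wrist","w2");print(s["position"],s["gripper_width"])
E
```

```text
clock: 2.2
position: [556.8, 251.7, 103.2]
ee_rot: [-0.02, 0.707, -0.706, 0.022]
contact_force: [0.1, -0.4, 1.2]
gripper_width: 25.8
[556.81868651 251.74335238 103.16495676] 25.755915060224407
```

View pics/w2.png

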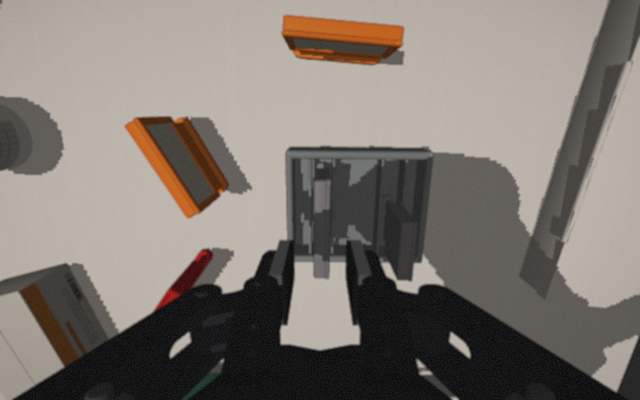

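Run:
```python
from h import *
z=load("w2");cp,M=ext("wrist",z)
T=np.eye(4);T[:3,:3]=R.from_quat(z["q"]).as_matrix();T[:3,3]=z["pos"]
for u,v in [(288,246),(270,280),(284,250),(352,246),(370,280),(321,185),(321,220),(321,270),(322,255),(360,250)]:
    p=atd("wrist",u,v,z); print((u,v),z["d"][v,u],"world",p.round(1),"tool",(np.linalg.inv(T)@np.r_[p,1])[:3].round(1))
print("TCP proj",proj("wrist",z["pos"],z), proj("wrist",[556,250,72],z))
crop("w2",240,130,200,150,4,"w2c")
```

```text
(288, 246) 143.13083 world [571.9 241.8 113. ] tool [-14.6  -9.8  10.7]
(270, 280) 111.87138 world [575.2 240.8 145.2] tool [-17.8 -42.   12. ]
(284, 250) 139.12292 world [573.3 242.  117.2] tool [-15.9 -14.   10.7]
(352, 246) 143.22757 world [542.7 240.2 112.8] tool [14.8 -9.7 10.7]
(370, 280) 112.1063 world [539.4 238.8 144.9] tool [ 18.  -41.8  11.9]
(321, 185) 178.55185 world [557.9 222.2  70.7] tool [ 0.7 32.4 29.6]
(321, 220) 184.56018 world [556.6 243.4  70.5] tool [ 0.8 32.6  8.4]
(321, 270) 193.79425 world [554.7 276.2  70.4] tool [  0.8  32.8 -24.5]
(322, 255) 191.24275 world [554.7 266.1  70.1] tool [  1.4  33.  -14.4]
(360, 250) 139.15396 world [539.5 240.  117.1] tool [ 17.9 -14.   10.7]
TCP proj [319.73676293 257.76419155] [321.4027982  231.43690616]
```

View pics/w2c.png

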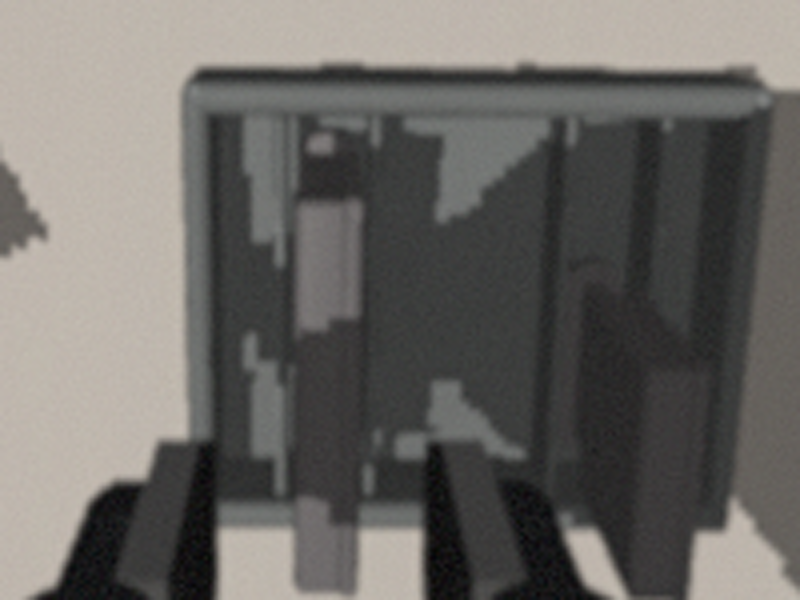

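```bash
python3 -m creep '[[[-1,-1.5,-20],[0,0,0],-0.4],[[-1,-1.5,-40],[0,0,0],-0.4],[[-1,-1.5,-58],[0,0,0],-0.4],[[-1,-1.5,-68],[0,0,0],-0.4],[[-1,-1.5,-68],[0,0,0],-0.4],[[-1,-1.5,-68],[0,0,0],-1],[[-1,-1.5,-68],[0,0,0],-1],[[-1,-1.5,-68],[0,0,0],-1],[[-1,-1.5,-68],[0,0,0],-1],[[-1,-1.5,-68],[0,0,0],-1]]'
```

```text
clock: 3.08
position: [556.1, 249.4, 34.8]
ee_rot: [-0.019, 0.707, -0.706, 0.021]
contact_force: [-1.3, -0.2, 5.1]
gripper_width: 9.4
```

```bash
python3 -m creep '[[[0,0,5],[0,0,0],-1],[[0,0,12],[0,0,0],-1],[[0,0,25],[0,0,0],-1],[[0,0,50],[0,0,0],-1],[[0,0,80],[0,0,0],-1],[[0,0,110],[0,0,0],-1],[[0,0,130],[0,0,0],-1],[[0,0,130],[0,0,0],-1],[[0,0,130],[0,0,0],-1]]'
python3 - <<'E'
from h import *
s=snap("wrist","w3");print(s["position"],s["gripper_width"]); snap("side","s3");crop("s3",200,60,250,180,3.2,"s3c")
E
```

```text
clock: 3.83
position: [555.6, 249.1, 165.2]
ee_rot: [-0.019, 0.708, -0.706, 0.021]
contact_force: [-0.4, -0.5, -1.4]
gripper_width: 9.1
[555.64021534 249.08919145 165.22830841] 9.140431419306815
```

View pics/w3.png

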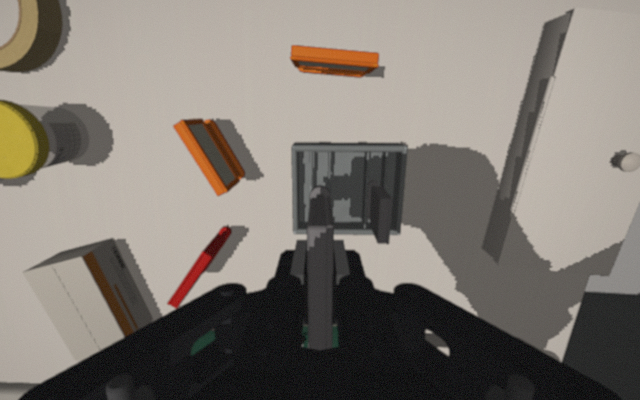

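View pics/s3c.png

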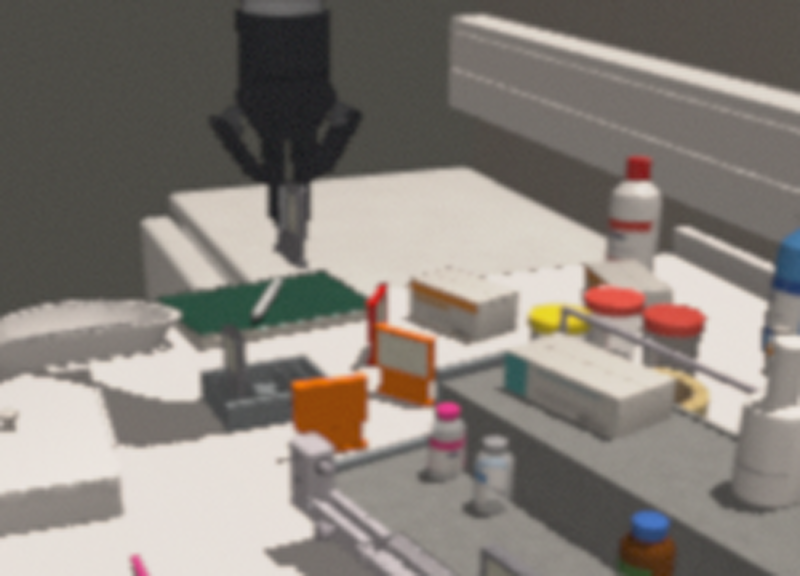

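Run:
```python
from h import *
z=load("w3")
T=np.eye(4);T[:3,:3]=R.from_quat(z["q"]).as_matrix();T[:3,3]=z["pos"]
for v in range(185,360,8):
    p=atd("wrist",320,v,z); print(v,z["d"][v,320],(np.linalg.inv(T)@np.r_[p,1])[:3].round(1))
crop("w3",250,170,140,190,3.1,"w3c")
```

```text
185 173.3711 [ 0.1 27.4 30.8]
193 170.63834 [ 0.1 23.5 27.2]
201 144.01132 [ 0.1 -3.3 30.3]
209 132.57077 [  0.1 -15.2  30.2]
217 121.23156 [  0.1 -26.9  30.6]
225 112.93867 [  0.  -35.6  30.5]
233 114.24279 [  0.1 -35.1  27.3]
241 114.38574 [  0.1 -35.8  24.4]
249 114.74122 [  0.1 -36.3  21.4]
257 115.327675 [  0.1 -36.6  18.3]
265 116.75971 [  0.1 -36.1  14.8]
273 116.40453 [  0.1 -37.2  12.1]
281 116.873985 [  0.1 -37.6   9. ]
289 119.65467 [  0.1 -36.    4.6]
297 119.66431 [  0.1 -36.8   1.7]
305 122.12117 [  0.1 -35.5  -2.7]
313 121.89812 [  0.1 -36.6  -5.6]
321 122.81015 [  0.1 -36.6  -9.1]
329 124.978966 [  0.1 -35.6 -13.6]
337 125.50862 [  0.1 -36.1 -17. ]
345 126.6928 [  0.1 -36.  -20.9]
353 80.376686 [  0.  -75.2  10.3]
```

View pics/w3c.png

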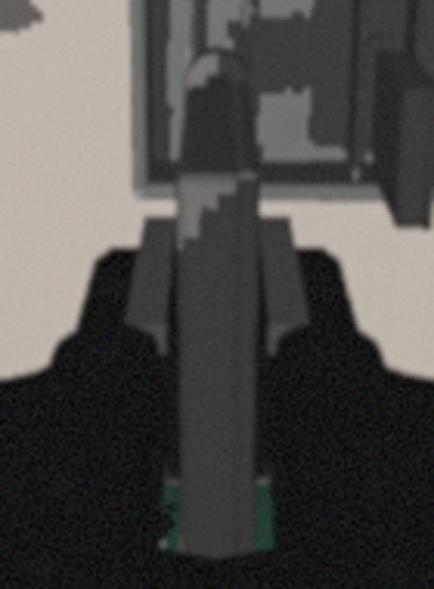

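```bash
python3 -m creep '[[[-4,-25,0],[0,0,0.02],-1],[[-8,-60,0],[0,0,0.04],-1],[[-12,-95,0],[0,0,0.06],-1],[[-17,-130,0],[0,0,0.08],-1],[[-22,-165,0],[0,0,0.1],-1],[[-27,-200,0],[0,0,0.12],-1],[[-31,-235,0],[0,0,0.14],-1],[[-35,-270,0],[0,0,0.16],-1],[[-40,-305,0],[0,0,0.18],-1],[[-44,-335,0],[0,0,0.18],-1],[[-48,-355,0],[0,0,0.18],-1],[[-48,-360,0],[0,0,0.18],-1]]';python3 -m creep '[[[0,0,0],[0,0,0],-1],[[0,0,0],[0,0,0],-1]]'
python3 - <<'E'
from h import *
s=snap("wrist","w4");print(s["position"],s["gripper_width"],R.from_quat(s["ee_rot"]).as_matrix().round(3)); snap("top","t4")
crop("w4",150,50,330,240,2.4,"w4c")
E
```

```text
clock: 4.93
position: [505.2, -113.9, 161.7]
ee_rot: [-0.083, 0.702, -0.702, 0.08]
contact_force: [-0.4, 0.2, 0.2]
gripper_width: 9.4
clock: 5.1
position: [507.0, -111.1, 162.5]
ee_rot: [-0.084, 0.702, -0.702, 0.082]
contact_force: [0.1, -0.3, 0.2]
gripper_width: 9.4
[ 506.95193227 -111.07980777  162.45955771] 9.35268179916005 [[-0.972 -0.002  0.233]
 [-0.233  0.    -0.972]
 [ 0.002 -1.    -0.   ]]
```

View pics/w4.png

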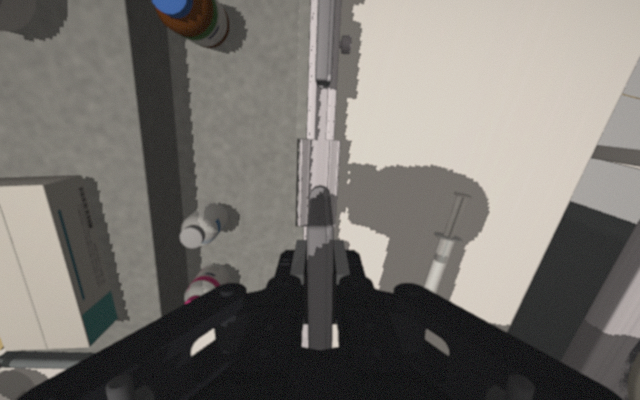

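View pics/w4c.png

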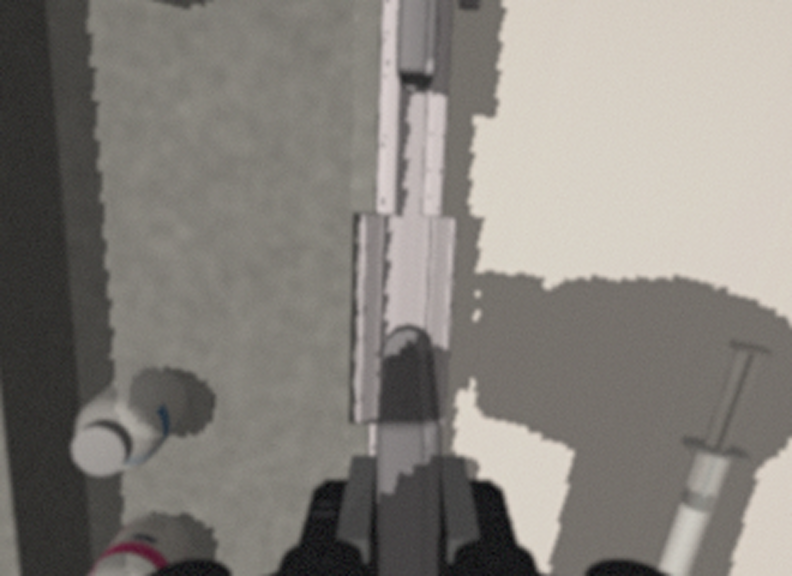

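```bash
python3 - <<'E'
from h import *
z=load("w4");f=lambda u,v,Z: atz("wrist",150+u/2.4,50+v/2.4,Z,z)
A=f(355,213,53);B=f(456,217,53);C=f(351,422,53);D=f(440,422,53)
print(A,B,C,D); print("w",np.linalg.norm(A-B),"len",np.linalg.norm(A-C)); 
for a,b in [(A,C),(B,D)]: e=b-a; print("yaw y-axis",np.degrees(np.arctan2(-e[0],e[1])))
e=A-B; print("x-axis",np.degrees(np.arctan2(e[1],e[0])))
# left flare lines and channel lines over length
for n,(u1,v1),(u2,v2),Z in [("lipL outer",(388,20),(379,205),52.5),("lipR outer",(446,100),(440,205),52.5)]:
    a,b=f(u1,v1,Z),f(u2,v2,Z);e=b-a;print(n,a.round(1),b.round(1),np.degrees(np.arctan2(-e[0],e[1])))
for u,v in [(408,260),(408,310),(370,260),(445,260),(388,150),(433,150),(300,250)]:
    print((u,v),atd("wrist",150+u/2.4,50+v/2.4,z).round(1))
E
python3 - <<'E'
from h import *
crop("w4",280,0,90,240,3.3,"w4d")
crop("t4",320,180,180,75,4.4,"t4c")
E
```

```text
[ 534.99511539 -155.04275163   53.        ] [ 502.2909805  -161.56806925   53.        ] [520.60074901 -83.06712343  53.        ] [489.7224269  -90.46903729  53.        ]
w 33.34876622425531 len 73.40087764215775
yaw y-axis 11.30935131314141
yaw y-axis 10.024911044803241
x-axis 11.28380363869653
lipL outer [ 537.7 -214.5   52.5] [ 527.9 -159.4   52.5] 10.073432813814579
lipR outer [ 514.5 -196.1   52.5] [ 508.4 -164.1   52.5] 10.896084285863676
(408, 260) [ 513.9 -142.2   39.4]
(408, 310) [ 509.6 -124.5   38.9]
(370, 260) [ 526.8 -140.6   49.6]
(445, 260) [ 502.2 -146.7   51.3]
(388, 150) [ 529.  -177.    51.8]
(433, 150) [ 514.8 -180.4   52. ]
(300, 250) [ 550.5 -138.5   50.8]
```

View pics/w4d.png

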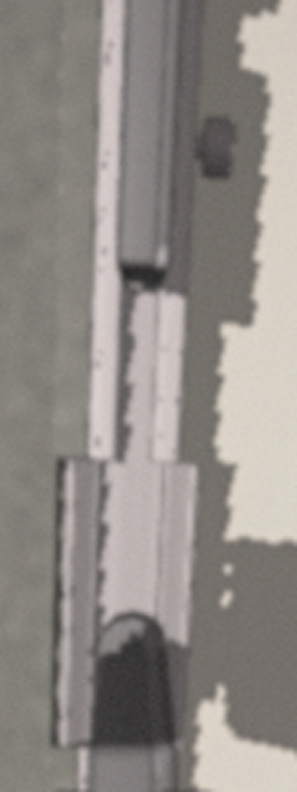

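View pics/t4c.png

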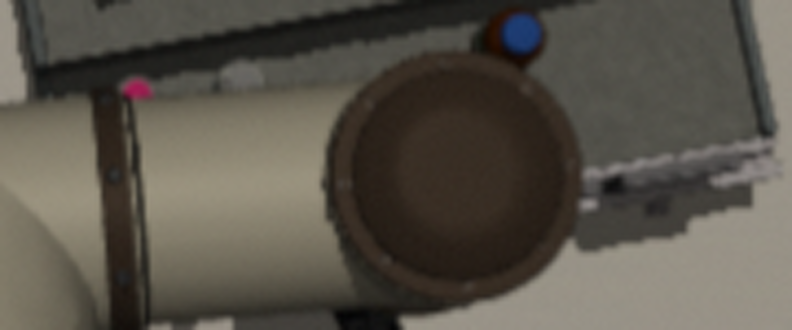

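Run:
```python
from h import *
a=[("rear lip",(135,255),(770,140),52.5),("rear lip2",(390,210),(770,140),52.5),("step edge",(45,70),(500,0),102)]
for n,p,q,Z in a:
    P=atz("top",320+p[0]/4.4,180+p[1]/4.4,Z);Q=atz("top",320+q[0]/4.4,180+q[1]/4.4,Z);e=P-Q
    print(n,P.round(1),Q.round(1),np.degrees(np.arctan2(-e[0],e[1])))
# depth-based: top-view points with height 49..56 / wrist depth fit
z=load("w4");d=z["d"];cp,M=ext("wrist",z)
v,u=np.mgrid[0:240,200:380];uv=np.stack([u.ravel(),v.ravel()],-1).astype(float)
q=cv2.undistortPoints(uv[:,None],cp["camera_matrix"],np.array([cp["k1"],0,0,0,0]))[:,0]
D=d[v.ravel(),u.ravel()];P=(M[:3,:3]@(np.c_[q,np.ones(len(q))]*D[:,None]).T).T+M[:3,3]
P=P[D>0]
np.save("pics/w4pts.npy",P)
# cross-section in frame yaw th about gate guess
for th in (10,10.5,11,11.5,12,12.5,13,13.5):
    t=np.radians(th);ex=np.array([np.cos(t),np.sin(t)]);ey=np.array([-ex[1],ex[0]])
    L=(P[:,:2]-[511,-122.5]);X=L@ex;Y=L@ey
    # channel floor points & flare wall transitions per Y slice
    out=[]
    for y0 in range(-35,-5,5):
        m=(abs(Y-y0)<2.5)&(abs(X)<30)&(P[:,2]<44)&(P[:,2]>36)&(abs(X)<12)
        out.append((X[m].min().round(1),X[m].max().round(1)) if m.sum()>5 else None)
    print(th,out)
```

```text
rear lip [498.4 -22.5  52.5] [ 565.7 -367.5   52.5] 11.041062015550095
rear lip2 [ 524.8 -160.5   52.5] [ 565.7 -367.5   52.5] 11.194239825538299
step edge [592.4  27.2 102. ] [ 632.6 -210.8  102. ] 9.58883961493651
10 [(np.float64(-7.4), np.float64(8.7)), (np.float64(-7.4), np.float64(8.6)), (np.float64(-7.2), np.float64(8.3)), (np.float64(-7.6), np.float64(8.0)), (np.float64(-7.7), np.float64(8.4)), (np.float64(-7.4), np.float64(8.3))]
10.5 [(np.float64(-7.7), np.float64(8.4)), (np.float64(-7.7), np.float64(8.3)), (np.float64(-7.4), np.float64(8.1)), (np.float64(-7.7), np.float64(7.8)), (np.float64(-7.8), np.float64(8.2)), (np.float64(-7.4), np.float64(8.2))]
11 [(np.float64(-7.9), np.float64(8.1)), (np.float64(-7.9), np.float64(8.0)), (np.float64(-7.6), np.float64(7.8)), (np.float64(-7.9), np.float64(7.6)), (np.float64(-8.0), np.float64(8.1)), (np.float64(-7.5), np.float64(8.1))]
11.5 [(np.float64(-8.2), np.float64(7.8)), (np.float64(-8.2), np.float64(7.7)), (np.float64(-7.8), np.float64(7.6)), (np.float64(-8.0), np.float64(7.4)), (np.float64(-8.1), np.float64(8.0)), (np.float64(-
[... 231 characters left out ...]
 np.float64(7.9))]
12.5 [(np.float64(-8.8), np.float64(7.2)), (np.float64(-8.8), np.float64(7.2)), (np.float64(-8.2), np.float64(7.1)), (np.float64(-8.3), np.float64(7.1)), (np.float64(-8.4), np.float64(7.7)), (np.float64(-7.7), np.float64(7.8))]
13 [(np.float64(-9.1), np.float64(6.9)), (np.float64(-9.0), np.float64(6.9)), (np.float64(-8.4), np.float64(6.9)), (np.float64(-8.5), np.float64(6.9)), (np.float64(-8.5), np.float64(7.6)), (np.float64(-7.8), np.float64(7.7))]
13.5 [(np.float64(-9.4), np.float64(6.6)), (np.float64(-9.4), np.float64(6.6)), (np.float64(-8.6), np.float64(6.7)), (np.float64(-8.6), np.float64(6.7)), (np.float64(-8.6), np.float64(7.5)), (np.float64(-7.9), np.float64(7.7))]
```

```bash
python3 -m creep '[[[4.4,-12.7,-10],[0,0,-0.047],-1],[[4.4,-12.7,-25],[0,0,-0.047],-1],[[4.4,-12.7,-42],[0,0,-0.047],-1],[[4.4,-12.7,-52],[0,0,-0.047],-1],[[4.4,-12.7,-52],[0,0,-0.047],-1],[[4.4,-12.7,-52],[0,0,-0.047],-1]]'
python3 - <<'E'
from h import *
s=snap("wrist","w5");print(s["position"],s["contact_force"],R.from_quat(s["ee_rot"]).as_matrix().round(3))
crop("w5",240,60,160,300,2,"w5c"); snap("side","s5"); crop("s5",270,130,180,150,4.4,"s5c")
E
```

```text
clock: 5.7
position: [511.8, -123.3, 111.1]
ee_rot: [0.068, -0.704, 0.704, -0.067]
contact_force: [0.5, 0.1, 0.2]
gripper_width: 9.5
[ 511.78357132 -123.31760199  111.08531915] [0.49390842 0.0769936  0.19844645] [[-0.982 -0.001  0.189]
 [-0.189 -0.    -0.982]
 [ 0.001 -1.     0.   ]]
```

View pics/w5c.png

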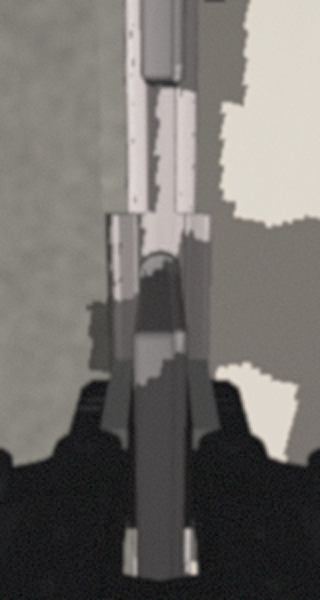

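View pics/s5c.png

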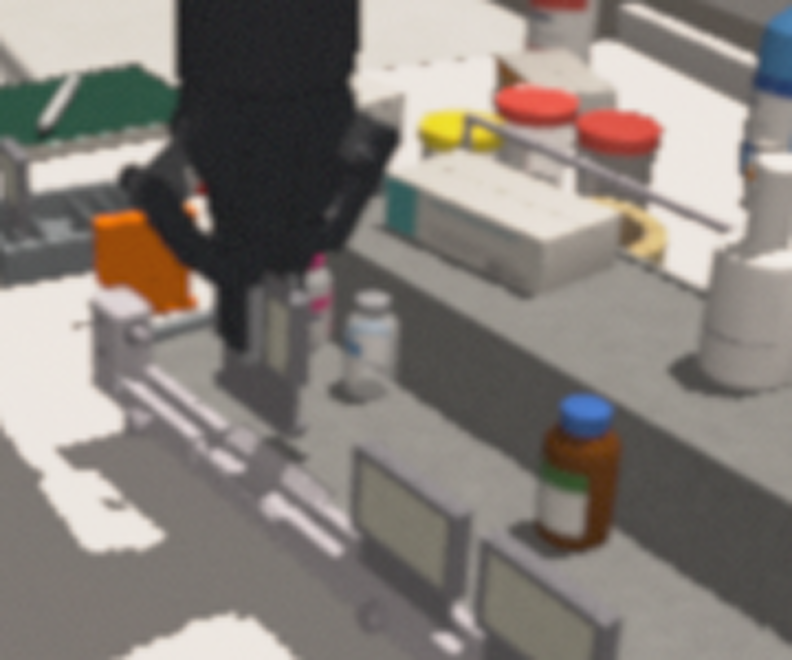

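Run:
```python
from h import *
z=load("w5");d=z["d"];cp,M=ext("wrist",z)
T=np.eye(4);T[:3,:3]=R.from_quat(z["q"]).as_matrix();T[:3,3]=z["pos"];Ti=np.linalg.inv(T)
to=lambda P:(Ti@np.r_[P,1])[:3].round(1)
f=lambda u,v,Z: to(atz("wrist",240+u/2,60+v/2,Z,z))
print("gate right end",f(107,213,53),f(210,215,53), "flare inner",f(118,213,53),f(197,240,53),f(112,300,53))
v,u=np.mgrid[60:240,240:400];uv=np.stack([u.ravel(),v.ravel()],-1).astype(float)
q=cv2.undistortPoints(uv[:,None],cp["camera_matrix"],np.array([cp["k1"],0,0,0,0]))[:,0]
D=d[v.ravel(),u.ravel()];Pc=np.c_[q,np.ones(len(q))]*D[:,None]
A=cp["T_tool_cam"];P=Pc@A[:3,:3].T+A[:3,3];P=P[D>0]
W=P@T[:3,:3].T+T[:3,3]
for z0 in range(20,140,4):
    m=(abs(P[:,2]-z0)<2)&(abs(P[:,0])<20)
    fl=m&(W[:,2]<43)&(W[:,2]>36)&(abs(P[:,0])<12)
    a=P[fl,0]
    print(z0, (a.min().round(1),a.max().round(1),round((a.min()+a.max())/2,2),W[fl,2].mean().round(1)) if len(a)>5 else None)
```

```text
gate right end [-16.9  58.1  35.9] [16.4 58.1 35.3] flare inner [-13.3  58.1  35.9] [12.3 58.1 27.1] [-15.9  58.1   6.5]
20 (np.float64(-7.5), np.float64(8.0), np.float64(0.25), np.float64(38.9))
24 (np.float64(-7.5), np.float64(8.0), np.float64(0.25), np.float64(39.0))
28 (np.float64(-7.5), np.float64(8.5), np.float64(0.5), np.float64(39.2))
32 (np.float64(-7.4), np.float64(8.4), np.float64(0.52), np.float64(39.1))
36 (np.float64(-3.9), np.float64(5.0), np.float64(0.57), np.float64(39.2))
40 (np.float64(-3.9), np.float64(4.3), np.float64(0.23), np.float64(39.0))
44 (np.float64(-3.9), np.float64(4.3), np.float64(0.22), np.float64(39.1))
48 (np.float64(-3.9), np.float64(4.3), np.float64(0.21), np.float64(39.2))
52 (np.float64(-3.9), np.float64(4.3), np.float64(0.22), np.float64(38.9))
56 (np.float64(-3.8), np.float64(4.3), np.float64(0.21), np.float64(39.2))
60 (np.float64(-3.8), np.float64(4.2), np.float64(0.21), np.float64(39.0))
64 (np.float64(-3.8), np.float64(4.8), np.float64(0.52), np.float64(39.1))
68 (np.float64(-3.8), np.float64(4.8), np.float64(0.53), np.float64(39.1))
72 (np.float64(-3.8), np.float64(4.8), np.float64(0.53), np.float64(39.0))
76 (np.float64(-3.7), np.float64(4.8), np.float64(0.52), np.float64(39.2))
80 None
84 None
88 None
92 None
96 None
100 None
104 None
108 None
112 None
116 None
120 None
124 None
128 None
132 None
136 None
```

```bash
python3 -m creep '[[[-0.2,0,-10],[0,0,0],-1],[[-0.2,0,-20],[0,0,0],-1],[[-0.2,0,-28],[0,0,0],-1],[[-0.2,0,-34],[0,0,0],-1],[[-0.2,0,-38],[0,0,0],-1],[[-0.2,0,-40],[0,0,0],-1],[[-0.2,0,-40.5],[0,0,0],-1],[[-0.2,0,-40.5],[0,0,0],-1]]'
```

```text
clock: 6.47
position: [511.6, -124.0, 70.7]
ee_rot: [0.067, -0.704, 0.704, -0.067]
contact_force: [-0.3, -0.1, -0.9]
gripper_width: 9.0
```

```bash
python3 -m creep '[[[0,0,-0.5],[0,0,0],-1],[[0,0,-1],[0,0,0],-1],[[0,0,-1],[0,0,0],-1]]'; python3 -m creep '[[[0,0,-0.5],[0,0,0],-1],[[0,0,-1],[0,0,0],-1],[[0,0,-1],[0,0,0],-1]]'
```

```text
clock: 6.72
position: [511.6, -123.9, 70.0]
ee_rot: [-0.067, 0.704, -0.704, 0.067]
contact_force: [0.2, -0.3, 0.1]
gripper_width: 9.2
clock: 6.97
position: [511.4, -123.9, 68.8]
ee_rot: [-0.067, 0.704, -0.704, 0.067]
contact_force: [-0.4, -0.1, -0.7]
gripper_width: 9.1
```

```bash
python3 -m creep '[[[0,0,-0.5],[0,0,0],-1],[[0,0,-1],[0,0,0],-1],[[0,0,-1],[0,0,0],-1]]'
python3 - <<'E'
from h import *
s=snap("wrist","w6");print(s["position"],s["contact_force"]);crop("w6",240,60,160,300,2,"w6c"); snap("side","s6"); crop("s6",270,150,140,120,5,"s6c")
z=load("w6");T=np.eye(4);T[:3,:3]=R.from_quat(z["q"]).as_matrix();T[:3,3]=z["pos"]
for v in range(215,345,15):
    p=atd("wrist",320,v,z); print(v,p.round(1),(np.linalg.inv(T)@np.r_[p,1])[:3].round(1))
E
```

```text
clock: 7.22
position: [511.6, -124.0, 68.7]
ee_rot: [0.067, -0.704, 0.704, -0.067]
contact_force: [-1.2, 0.9, 5.4]
gripper_width: 9.4
[ 511.55839014 -123.97977694   68.74895663] [-1.22066932  0.86180224  5.4299099 ]
215 [ 517.2 -153.9   92.7] [  0.1 -23.9  30.4]
230 [ 516.9 -152.4  105.3] [  0.1 -36.5  29. ]
245 [ 515.8 -146.3  104.4] [  0.1 -35.6  22.7]
260 [ 514.7 -140.6  104.8] [  0.1 -36.   16.9]
275 [ 513.5 -134.8  105.5] [  0.1 -36.7  11. ]
290 [ 512.3 -128.6  105.5] [  0.1 -36.7   4.7]
305 [ 511.2 -122.5  106. ] [  0.1 -37.2  -1.5]
320 [ 509.8 -115.2  105. ] [  0.1 -36.2  -9. ]
335 [ 508.4 -108.3  104.9] [  0.1 -36.2 -16. ]
```

View pics/w6c.png

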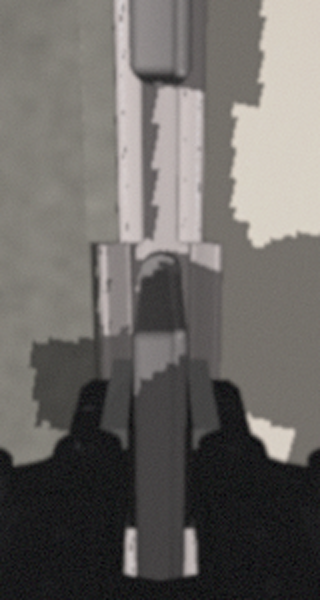

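View pics/s6c.png

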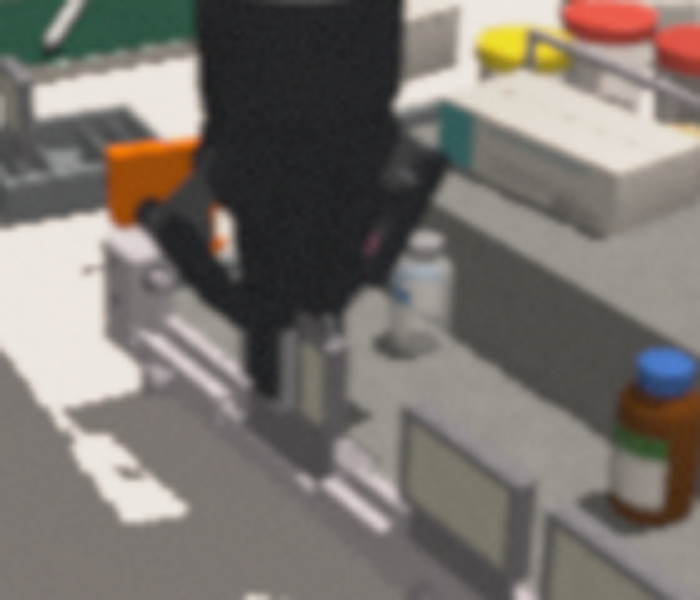

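```bash
python3 -m creep '[[[-0.9,4.9,0.6],[0,0,0],-1],[[-2.3,11.8,0.6],[0,0,0],-1],[[-3.7,19.6,0.6],[0,0,0],-1],[[-5.2,27.5,0.6],[0,0,0],-1],[[-6.7,35.4,0.6],[0,0,0],-1],[[-8.2,43.2,0.6],[0,0,0],-1],[[-9.4,49.1,0.6],[0,0,0],-1],[[-10.3,54,0.6],[0,0,0],-1],[[-10.3,54,0.6],[0,0,0],-1],[[-10.3,54,0.6],[0,0,0],-1]]'
python3 - <<'E'
from h import *
s=snap("wrist","w7");print(s["position"],s["contact_force"],s["wrist_torque"]); snap("side","s7"); crop("s7",250,150,140,110,5.5,"s7c")
crop("w7",240,60,160,300,2,"w7c")
E
```

```text
clock: 8.15
position: [501.3, -68.8, 68.7]
ee_rot: [-0.067, 0.704, -0.704, 0.067]
contact_force: [-1.1, 2.9, 7.3]
gripper_width: 9.3
[501.31235938 -68.75235004  68.73507138] [-1.06958363  2.87706761  7.28835009] [0.83737279 0.28769587 0.01030349]
```

View pics/s7c.png

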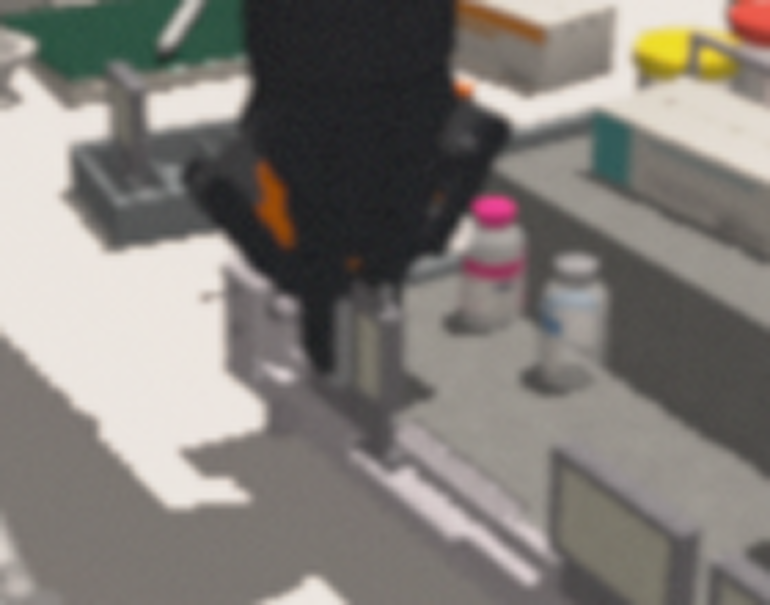

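View pics/w7c.png

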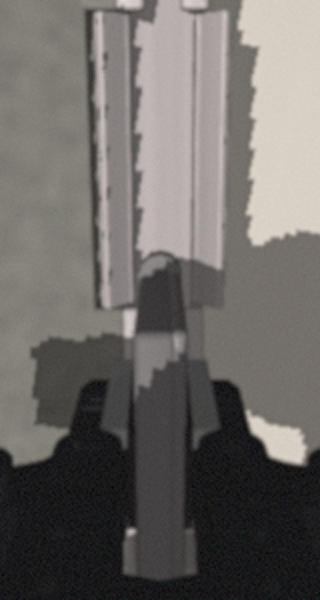

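```bash
python3 -m creep '[[[-0.6,3,0.5],[0,0,0],-1],[[-1.1,6,0.5],[0,0,0],-1],[[-1.6,8.5,0.5],[0,0,0],-1],[[-2.1,11,0.5],[0,0,0],-1],[[-2.6,13.7,0.5],[0,0,0],-1],[[-2.6,13.7,0.5],[0,0,0],-1],[[-2.6,13.7,0.5],[0,0,0],-1]]'
```

```text
clock: 8.83
position: [498.4, -56.2, 68.8]
ee_rot: [-0.067, 0.704, -0.704, 0.067]
contact_force: [-0.4, -2.9, 1.1]
gripper_width: 9.7
```

```bash
python3 -m creep '[[[-0.4,2,0],[0,0,0],-1],[[-0.7,3.5,0],[0,0,0],-1],[[-0.9,5,0],[0,0,0],-1],[[-0.9,5,0],[0,0,0],-1]]';python3 -m creep '[[[-0.2,1,0],[0,0,0],-1],[[-0.3,1.5,0],[0,0,0],-1],[[-0.3,1.5,0],[0,0,0],-1]]'
```

```text
clock: 9.17
position: [497.5, -51.8, 68.8]
ee_rot: [0.067, -0.704, 0.704, -0.067]
contact_force: [1.6, -6.8, 1.9]
gripper_width: 9.4
clock: 9.42
position: [497.3, -50.5, 68.8]
ee_rot: [0.067, -0.704, 0.704, -0.066]
contact_force: [1.5, -7.7, 1.4]
gripper_width: 9.0
```

```bash
python3 -m creep '[[[-0.1,0.7,0],[0,0,0],-1],[[-0.2,1,0],[0,0,0],-1],[[-0.2,1,0],[0,0,0],-1]]';python3 -m creep '[[[-0.1,0.7,0],[0,0,0],-1],[[-0.2,1,0],[0,0,0],-1],[[-0.2,1,0],[0,0,0],-1]]'
```

```text
clock: 9.67
position: [497.1, -49.7, 68.8]
ee_rot: [0.067, -0.704, 0.704, -0.066]
contact_force: [1.3, -8.0, 1.1]
gripper_width: 9.3
clock: 9.92
position: [497.0, -49.4, 68.9]
ee_rot: [0.067, -0.703, 0.705, -0.067]
contact_force: [3.0, -11.2, 0.6]
gripper_width: 9.0
```

```bash
python3 -m creep '[[[-0.2,1,0],[0,0,0],-1],[[-0.3,1.5,0],[0,0,0],-1],[[-0.3,1.5,0],[0,0,0],-1],[[-0.3,1.5,0],[0,0,0],-1]]'
python3 - <<'E'
from h import *
s=snap("wrist","w8");print(s["position"],s["contact_force"],s["wrist_torque"]); snap("side","s8"); crop("s8",250,150,140,110,5.5,"s8c")
crop("w8",240,60,160,300,2,"w8c")
z=load("w8");T=np.eye(4);T[:3,:3]=R.from_quat(z["q"]).as_matrix();T[:3,3]=z["pos"]
for v in range(200,353,8):
    p=atd("wrist",320,v,z); print(v,p.round(1),(np.linalg.inv(T)@np.r_[p,1])[:3].round(1))
E
```

```text
clock: 10.25
position: [497.0, -49.3, 69.0]
ee_rot: [0.067, -0.703, 0.705, -0.067]
contact_force: [3.9, -19.0, -0.2]
gripper_width: 9.2
[497.02276469 -49.28560514  68.99263497] [  3.86457337 -19.03887869  -0.2181466 ] [-5.45646006 -1.36951621 -0.06043812]
200 [502.7 -79.3  71.4] [ 0.1 -2.3 30.5]
208 [502.7 -79.6  85.2] [  0.1 -16.   30.9]
216 [502.7 -79.2  94.7] [  0.1 -25.6  30.6]
224 [502.7 -79.2 103.6] [  0.1 -34.5  30.5]
232 [502.3 -76.8 105.3] [  0.1 -36.2  28.1]
240 [501.7 -73.8 105.5] [  0.1 -36.4  25.1]
248 [501.1 -70.5 105.2] [  0.1 -36.1  21.8]
256 [500.5 -67.5 105.5] [  0.1 -36.4  18.7]
264 [499.8 -64.1 105.1] [  0.1 -36.1  15.2]
272 [499.2 -60.7 104.7] [  0.1 -35.7  11.7]
280 [498.6 -57.6 105.1] [  0.1 -36.1   8.6]
288 [498.  -54.9 106.2] [  0.1 -37.2   5.8]
296 [497.2 -50.7 104.9] [  0.1 -35.9   1.6]
304 [496.4 -46.6 104. ] [  0.1 -35.   -2.6]
312 [495.9 -43.7 104.9] [  0.1 -36.   -5.5]
320 [495.1 -39.7 104.3] [  0.1 -35.3  -9.7]
328 [494.6 -37.  105.5] [  0.1 -36.6 -12.4]
336 [493.9 -33.3 105.5] [  0.1 -36.5 -16.1]
344 [493.1 -29.2 105.1] [  0.1 -36.1 -20.3]
352 [498.9 -58.9 143.6] [  0.  -74.6  10.1]
```

View pics/s8c.png

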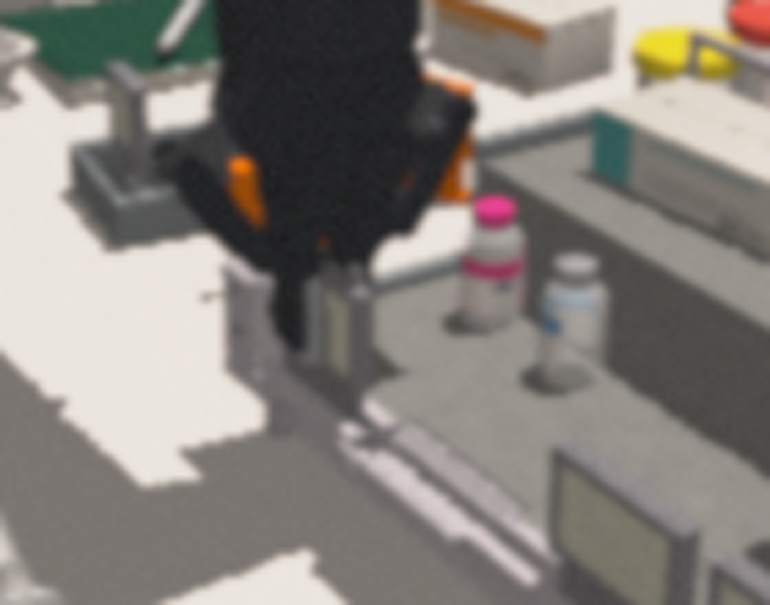

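View pics/w8c.png

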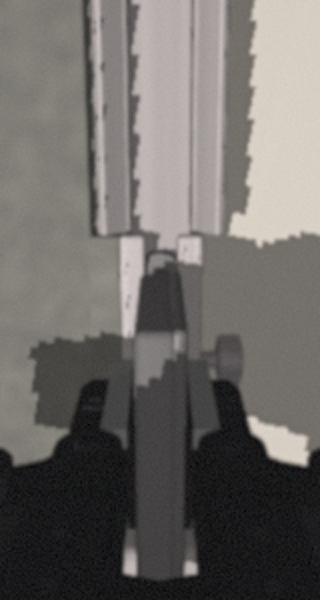

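```bash
python3 -m creep '[[[0,0.2,-0.4],[0,0,0],-1],[[0,0.2,-0.6],[0,0,0],-1],[[0,0.2,-0.6],[0,0,0],-1],[[0,0.2,-0.6],[0,0,0],-1],[[0,0.2,-0.6],[0,0,0],-1],[[0,0.2,-0.6],[0,0,0],-1]]'
python3 - <<'E'
from h import *
z=load("w8");T=np.eye(4);T[:3,:3]=R.from_quat(z["q"]).as_matrix();T[:3,3]=z["pos"]
for u,v in [(95,235),(228,236)]: print("gate end",(np.linalg.inv(T)@np.r_[atz("wrist",240+u/2,60+v/2,53,z),1])[:3].round(1))
s=arm.read_state();print(s["position"],s["contact_force"],s["wrist_torque"],R.from_quat(s["ee_rot"]).as_matrix().round(3))
E
```

```text
clock: 10.85
position: [497.1, -49.3, 68.9]
ee_rot: [0.067, -0.702, 0.705, -0.067]
contact_force: [4.4, -19.4, 3.4]
gripper_width: 9.2
gate end [-16.6  16.1  37.4]
gate end [17.7 16.2 37.1]
[497.05014739 -49.29546392  68.91807551] [  4.35966092 -19.40413436   3.35274504] [-5.52237490e+00 -1.06094833e+00 -2.01674259e-03] [[-0.982 -0.     0.188]
 [-0.188 -0.004 -0.982]
 [ 0.001 -1.     0.004]]
```

Run:
```python
from bench import arm
print(arm.job_done())
```

```text
the job is handed in; nothing more can be done
None
```

I fitted the wide holder to the rack and handed the job in at about 11 s, with the arm still gripping it and pressing it home. It came out of the caddy's far slot, went down through the gate to the channel floor, then slid along behind the lip onto the pin and end block.

**Home:** The last 2.5 mm of commanded push moved it only about 0.1 mm, while the force rose from 11 to 19 N. That is a hard stop, well above the pin's 8 N. Total travel from the gate was about 76 mm against 75 nominal. The wrist picture put the holder's middle 38.6 mm past the end of the gate, against 38 nominal. The pin itself was hidden by the gripper, so I judged it flush from the force and the travel.

**Grip and attitude:** The holder did not slip in the grip, its label faces the front, and the tool is tilted about 0.2°. It rests on the channel floor with about 3 N of downward force.

**Other items:** I never touched the narrow holder or the vials. The narrow holder and two of the vials are in place in the last side picture; the third is out of that crop, and I didn't check it again at the end.

**Disagreement:** My first rough rack angle from the top camera was 13.5°. The wrist camera, and a longer line in the top picture, gave about 10.8°, which I used.

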